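# Uncover the tuna tin and hold its underside to the recycling scanner

## Task

Lift the clear plastic lid off the empty tuna tin and lay it down flat on the black cupboard base. Then pick up the tin and hold it in the air, underside towards the glass of the little recycling scanner: square to the tilted glass, centred on it and 10 cm straight out from it. Finish while still holding the tin steady there; do not touch the scanner or knock the bin, and leave the bottle, jar and peg where they are.

Things in the scene. Friction and masses are not known exactly. Their poses are not given: they have to be found in the camera images.
- tin: Empty bare-steel tuna tin, round, 66 mm outside diameter, 40 mm high, wall 1.5 mm, open mouth up, about 50 g. It stands on the black base. Origin: centre of its underside; z points out of the open mouth (up at the start).
- lid: Clear plastic cover loose on the tin, 30 g: disc 72 mm across, 3 mm thick; below it a plug 56 mm across, 5 mm deep, sitting in the tin mouth with play; on top a central upright grip fin 34 mm long (lid x), 10 mm thick (y), 24 mm high. Origin: centre of the plug underside, at the start 35 mm above the tin underside; z up. Disc top at z 8 mm, fin top at 32 mm. Laid down it rests on the plug.
- scanner_head: Round grey head, 76 mm across, with a dark round glass 60 mm across, about 100 mm above the base in an aluminium yoke (106 mm wide along y, arm tops 8 mm above the hinge) on a white foot 100 mm across. Origin: centre of the glass outer face; z points straight out of the glass, up and leaning 14 to 32 degrees from vertical towards the robot side (varies). Stiff hinge along y.
- scanner: The scanner's fixed stand (with the head it carries). Origin: centre of the foot's underside, directly 100 mm below the glass centre; z up.
- milk_bottle: White glass milk bottle, 66 mm diameter, 188 mm high, standing; bystander. Origin: centre of its underside, z up.
- jar: Clear glass jar with a steel cap, 64 mm diameter, 95 mm high, standing; bystander. Origin: centre of its underside, z up.
- peg: Green plastic clothes peg lying on the base, 76 mm long (x), 10 mm wide (steel spring 12 mm), 16 mm high; bystander. Origin: centre of its underside.
- bin: Grey round kitchen bin with a press-button lid, 198 mm across, 240 mm high, fixed, far to the robot's right. Origin: centre of its underside.

How it is judged:
By the outcome, as a careful person would: the job done as asked, in the order asked, and still so for the second after the job is handed in, while the arm keeps its last pose, push and grip.
It also fails if it takes over 64 s, if anything falls off the work surface, if the arm or the gripper's body presses on something with over 40 N, if the wrist force passes 120 N, or if a joint passes its speed limit or range.

## Robot

A 6-joint arm with a two-finger parallel gripper is mounted at the origin on the work surface. World frame = base frame: x ahead of the robot, y to its left, z up, the work surface at z = 0. Lengths are in m, angles in rad, forces in N, time in s.
With the tool pointing down it reaches from about 0.275 to 0.85 m from the base axis. Payload 5.2 kg.
Tool frame: the origin (TCP) lies at the very end of the fingers, on their centre line; the grasp point (between the pads) lies bot.grip_depth behind it (bot.grip_depth is the distance from the TCP to the grasp point, in m); z points along the fingers, y is the line along which they close (so a half turn about z gives the same grasp; the last joint's range is limited). The gripper opens to 85 mm and grips with 20 to 120 N. Pads are 22 mm wide; open, the fingers measure 114 mm over their backs; the gripper's body (76 mm by 85 mm) begins 54 mm behind the grasp point. The pads swing forward as they close: fully open they stand 13 mm farther back than shut.
Start: joints at [-0.203, 0.259, 1.535, -0, 1.348, -0.203], TCP at [0.55, 0, 0.231] pointing down, gripper open.
Joint ranges: [-3.14, 3.14], [-0.91, 2.08], [0.19, 2.58], [-1.22, 4.36], [0.22, 2.71], [-3.12, 3.12]. Speed limits (rad/s): [2.57, 2.57, 3.14, 3.14, 3.14, 3.14].

## Interface

Orientations are given as a unit quaternion [x, y, z, w].
In Python, from bench import bot, optics gives the robot as it stands.
- The arm moves only by the tool servo_tool, never from a script. Its argument "rows" is a list of rows, each an object with "delta_pos": the shift along the tool's x, y, z normalised to -1 to 1, where 1 is 0.2 m, a list of three; "twist": the turn, a rotation vector about the tool's x, y, z normalised to -1 to 1, where 1 is 2 pi rad, a list of three. In form: [{"delta_pos": [tx, ty, tz], "twist": [rx, ry, rz]}, ...]. A call has 1 to 20 rows; each row shifts and turns the commanded pose from where the row before left it, along the tool's axes as they then stand; what a row does not reach is not made up. A row lasts 1/12 s, in which the tool goes at most 41.7 mm and 7.16 degrees, less where a joint would pass 70% of its speed; a pose out of reach is approached as far as the arm can. A call with a number of a shift or a turn outside -1 to 1 is refused whole. A call with a gripper value outside its range is refused whole. "hand" is the opening, from 0 (shut) to 1 (fully open), set as the call begins (left out, the last holds). The fingers move at their own pace and stop on an object; "newtons" is the grip in N (left out, the last holds). Time passes only in rows, so rows that do not move let the fingers close. It gives the time, the measured TCP pose, the force, the opening and the grip force at its end, in the units of the state.
- bot.observe(): the state, without advancing time (a new reading comes with each control period).
- optics.get_image(name): name is "scene" or "side" or "wrist"; returns a dict with "pixels" (480x640x3 uint8, red, green, blue), "z_map" (480x640 float32, m along the optical axis (not along the pixel's ray), 0 where there is no reading), "K" (3x3 intrinsics, pixels), "R" (3x3) and "t" (3): a world point X has camera coordinates R X + t. Camera axes: x right, y down, z forward; pixel columns grow to the right and rows downward; lengths in m; the calibration is good to about 2 mm. A picture is of the moment at which its call begins.
- bot.job_done(): hands the job in; it is judged then, once.
The state is a dict: "time_s": time; "q": joint angles; "qd": joint speeds; "joint_torque": joint torques, N m; "eef_pos": TCP position; "tcp_rot": TCP orientation; "wrist_force": force on the tool from outside, world axes, zero at the start; "ft_torque": the same for the moment, N m; "gripper_width": opening from 0.0 (shut) to 1.0 (fully open); "grasp_force": force on a finger pad.
Only numpy, scipy, OpenCV 4.12 (cv2) and the standard library are available. Lean on these libraries where they do the work, as an engineer would, in place of code of your own. Each camera call takes 0.05 s, during which the arm holds its last target. There are 200 camera calls.

## Working session

There is one attempt and no reset: what is moved stays moved. The work goes in short steps, Python scripts to look and compute and a tool call to move; the robot and the scene stay as the last step left them, time stands still between calls to the robot, and variables do not carry over. Pictures are saved under pics/ and viewed, at most 10 in all, crops included, and the job is handed in when it is done.

Besides the shell and the picture viewer there is one more tool, called as a command line: name --argument value ..., lists and objects as JSON in quotes. servo_tool: Moves the arm, as the interface text tells. Scaled input: -1 to 1 covers 0.2 m each way for a shift and 2 pi rad each way for a turn. Its arguments: {"type":"object","properties":{"rows":{"type":"array"},"hand":{"type":"number"},"newtons":{"type":"number"}},"required":["rows"]}

```bash
ls; mkdir -p pics; cat > h.py <<'E'
import numpy as np, cv2
from bench import bot, optics
from scipy.spatial.transform import Rotation as Ro
def grab(n, tag):
    d=optics.get_image(n); np.savez(f'{tag}.npz',**{k:np.array(v) for k,v in d.items()})
    return d
def load(tag): return dict(np.load(f'{tag}.npz'))
def pts(d):
    K,R,t=d['K'],d['R'],d['t']; z=d['z_map']; v,u=np.mgrid[:480,:640]
    c=np.stack([(u-K[0,2])/K[0,0]*z,(v-K[1,2])/K[1,1]*z,z],-1)
    return (c-t)@R
def ray(d,u,v):
    K,R,t=d['K'],d['R'],d['t']; r=R.T@np.linalg.inv(K)@np.array([u,v,1.]); return -R.T@t, r/np.linalg.norm(r)
def onplane(d,u,v,h):
    o,r=ray(d,u,v); return o+r*(h-o[2])/r[2]
def proj(d,X):
    c=d['K']@(d['R']@np.asarray(X)+d['t']); return c[:2]/c[2]
E
python3 - <<'E'
from h import *
s=bot.observe(); print(s, bot.grip_depth)
for n in ['scene','side','wrist']:
    d=grab(n,n+'0'); print(n,d['K'][0],-d['R'].T@d['t'],d['R'][2])
    cv2.imwrite(f'pics/{n}0.png',d['pixels'][...,::-1])
E
```

```text
pics
{'time_s': 0.0, 'q': array([-2.02799379e-01,  2.59334063e-01,  1.53610745e+00,  2.86954199e-06,
        1.34802245e+00, -2.02789549e-01]), 'qd': array([ 0.00064941, -0.0007785 , -0.00153091,  0.00243834,  0.00078133,
        0.00044503]), 'joint_torque': array([ 1.06436883e-04, -4.46029150e+01, -2.90570551e+01, -7.42485804e-05,
        1.18754001e-02, -2.51378208e-05]), 'eef_pos': array([5.49453222e-01, 1.37262477e-04, 2.30469745e-01]), 'tcp_rot': array([ 7.07110172e-01,  7.07102771e-01, -5.13627208e-04, -7.82069555e-04]), 'wrist_force': array([-0.86086778,  0.00155582,  0.33622002]), 'ft_torque': array([-0.02583801,  0.00933074, -0.03500535]), 'grasp_force': 0.0, 'gripper_width': 0.9963412264810286} 0.0187
scene [617.13369996   0.         326.141044  ] [ 1.1114965  -1.15516836  0.82415494] [-0.39929148  0.74599715 -0.5329677 ]
side [439.83193733   0.         321.06450936] [0.26957031 0.82286796 0.67348701] [ 0.24911144 -0.81938183 -0.51629149]
wrist [334.71293404   0.         319.98888653] [0.54942605 0.08279437 0.37305098] [-0.00251523 -0.32772742 -0.94476897]
```

View pics/scene0.png

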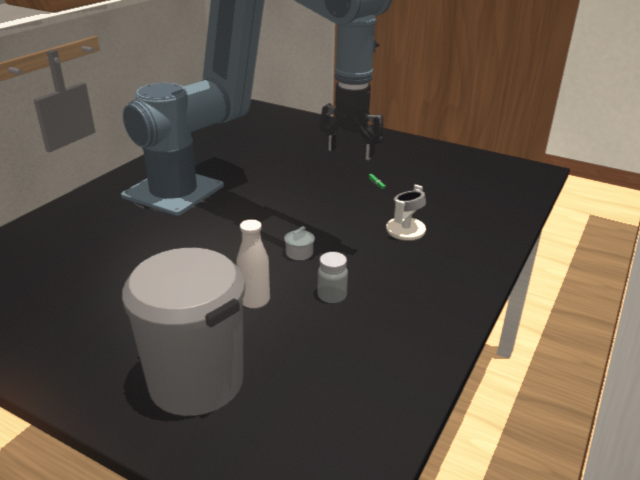

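View pics/side0.png

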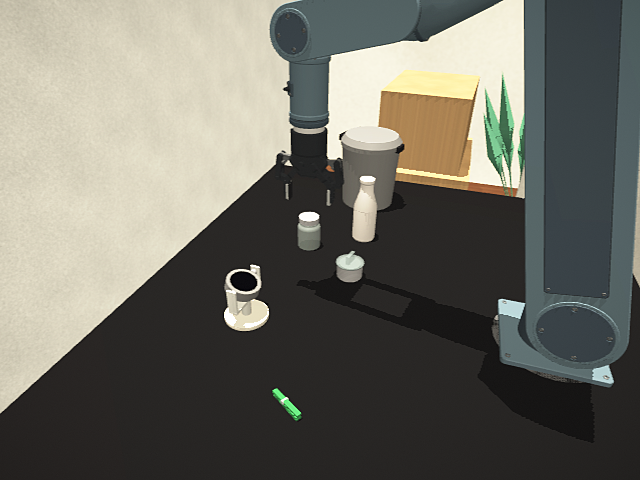

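View pics/wrist0.png

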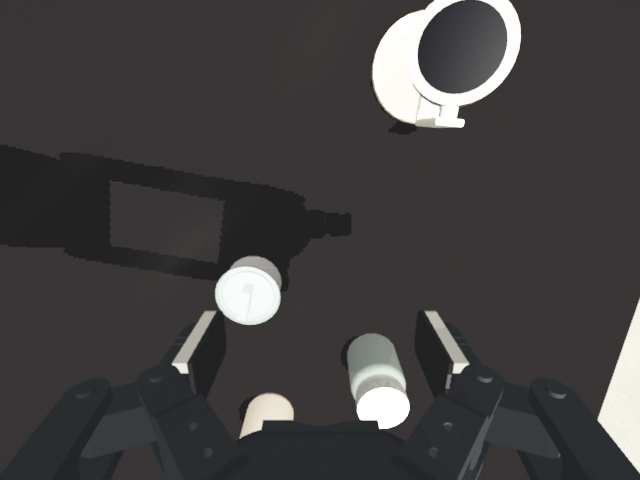

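The scene shows the lidded tin at (300,245), jar at (333,278), bottle at (255,265), scanner at (407,210) and peg at (377,181). In the side view the tin is at (350,267) and the scanner head at (243,282). In the wrist view the lid disc is at (248,292), with the glass at (462,45).

```bash
python3 - <<'E'
from h import *
boxes={'scene':dict(tin=(280,222,318,262),glass=(390,180,430,215),foot=(384,215,428,240),jar=(315,252,350,302),bot=(234,218,272,308),peg=(365,172,388,190)),
'side':dict(tin=(332,248,368,284),glass=(222,262,264,300),foot=(222,300,272,330),jar=(296,210,322,250),bot=(350,175,380,243)),
'wrist':dict(tin=(205,250,290,330),glass=(370,0,525,130),jar=(342,330,412,430),bot=(235,390,300,430))}
for n in boxes:
    d=load(n+'0'); P=pts(d); g=d['pixels'].astype(int).max(-1)
    for k,(a,b,c,e) in boxes[n].items():
        m=np.zeros(g.shape,bool); m[b:e,a:c]=1; p=P[m&(d['z_map']>0)&(P[...,2]>.006)]
        if len(p)==0: print(n,k,'none'); continue
        print(n,k,len(p),'min',np.percentile(p,1,0).round(3),'max',np.percentile(p,99,0).round(3),'med',np.median(p,0).round(3))
        if k=='tin':
            for lo in np.arange(0.005,.08,.01):
                q=p[(p[:,2]>lo)&(p[:,2]<=lo+.01)]
                if len(q): print('   z',lo.round(3),len(q),q.min(0).round(3),q.max(0).round(3))
d=load('wrist0');c=d['pixels'][235:345,195:305,::-1];a=cv2.resize(c,(480,480),interpolation=cv2.INTER_CUBIC)
d=load('scene0');c=d['pixels'][215:270,272:327,::-1];b=cv2.resize(c,(320,320),interpolation=cv2.INTER_CUBIC)
b=np.vstack([b,np.zeros((160,320,3),np.uint8)])
cv2.imwrite('pics/tin.png',np.hstack([a,b]))
E
```

```text
scene tin 724 min [ 0.438 -0.128  0.007] max [ 0.505 -0.058  0.066] med [ 0.477 -0.106  0.04 ]
   z 0.005 88 [ 0.443 -0.126  0.006] [ 0.505 -0.074  0.015]
   z 0.015 94 [ 0.445 -0.129  0.015] [ 0.504 -0.076  0.025]
   z 0.025 96 [ 0.446 -0.128  0.025] [ 0.503 -0.08   0.035]
   z 0.035 320 [ 0.435 -0.13   0.035] [ 0.509 -0.053  0.045]
   z 0.045 54 [ 0.46  -0.112  0.045] [ 0.505 -0.076  0.055]
   z 0.055 62 [ 0.462 -0.112  0.055] [ 0.479 -0.075  0.065]
   z 0.065 10 [ 0.465 -0.107  0.066] [ 0.478 -0.078  0.068]
scene glass 661 min [0.619 0.082 0.05 ] max [0.692 0.189 0.108] med [0.658 0.121 0.095]
scene foot 671 min [0.605 0.083 0.006] max [0.698 0.183 0.067] med [0.657 0.124 0.011]
scene jar 1299 min [ 0.591 -0.231  0.007] max [ 0.649 -0.173  0.096] med [ 0.626 -0.218  0.063]
scene bot 2486 min [ 0.461 -0.546  0.008] max [ 0.629 -0.28   0.231] med [ 0.499 -0.316  0.118]
scene peg 66 min [0.443 0.311 0.006] max [0.511 0.357 0.016] med [0.476 0.335 0.011]
side tin 655 min [ 0.435 -0.119  0.007] max [ 0.501 -0.054  0.068] med [ 0.464 -0.072  0.042]
   z 0.005 79 [ 0.436 -0.092  0.006] [
[... 841 characters left out ...]
  z 0.005 159 [ 0.443 -0.097  0.006] [ 0.501 -0.06   0.015]
   z 0.015 181 [ 0.443 -0.099  0.015] [ 0.501 -0.06   0.025]
   z 0.025 135 [ 0.451 -0.09   0.025] [ 0.5   -0.06   0.034]
   z 0.035 2596 [ 0.432 -0.129  0.039] [ 0.503 -0.057  0.045]
   z 0.045 82 [ 0.445 -0.117  0.045] [ 0.495 -0.064  0.055]
   z 0.055 71 [ 0.467 -0.108  0.055] [ 0.476 -0.075  0.065]
   z 0.065 281 [ 0.46  -0.109  0.065] [ 0.476 -0.076  0.069]
wrist glass 14351 min [0.603 0.086 0.01 ] max [0.683 0.176 0.11 ] med [0.641 0.133 0.097]
wrist jar 4690 min [ 0.556 -0.221  0.008] max [0.641 0.009 0.306] med [ 0.609 -0.177  0.083]
wrist bot 1527 min [ 0.448 -0.289  0.007] max [0.543 0.009 0.306] med [ 0.485 -0.266  0.035]
```

View pics/tin.png

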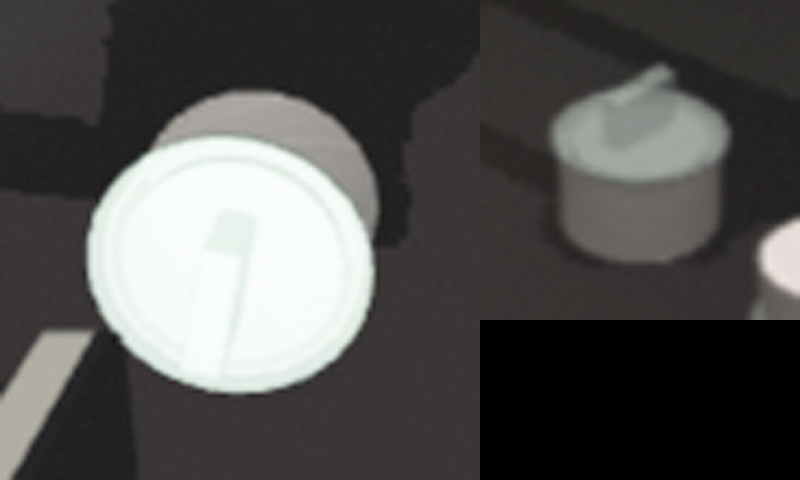

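The crop shows the lid clearly seated on the tin, with its fin running roughly along world y, tilted a bit towards x.

```bash
cat > m.py <<'E'
from h import *
def fitplane(p):
    c=p.mean(0); n=np.linalg.svd(p-c,full_matrices=False)[2][2]; n*=np.sign(n[2]); return c,n
def glass(d,box):
    a,b,c,e=box; P=pts(d); g=cv2.cvtColor(d['pixels'],cv2.COLOR_RGB2GRAY)
    m=np.zeros(g.shape,bool); m[b:e,a:c]=1
    dk=m&(d['z_map']>0)&(P[...,2]>.07)&(g<120)
    n,l,s,_=cv2.connectedComponentsWithStats(dk.astype(np.uint8)); k=1+s[1:,4].argmax(); mm=l==k
    p=P[mm]; c0,nn=fitplane(p)
    for _ in range(3):
        r=(p-c0)@nn; p=p[abs(r)<max(.0015,2*np.std(r))]; c0,nn=fitplane(p)
    cn,_=cv2.findContours(mm.astype(np.uint8),cv2.RETR_EXTERNAL,cv2.CHAIN_APPROX_NONE); cn=max(cn,key=len)[:,0]
    cn=cn[(cn[:,1]>1)]
    q=[]
    for u,v in cn:
        o,r=ray(d,u,v); q.append(o+r*((c0-o)@nn)/(r@nn))
    q=np.array(q); ex=np.cross([0,1,0],nn); ex/=np.linalg.norm(ex); ey=np.cross(nn,ex)
    x,y=(q-c0)@ex,(q-c0)@ey; s=np.linalg.lstsq(np.c_[2*x,2*y,np.ones(len(x))],x*x+y*y,rcond=None)[0]
    ctr=c0+s[0]*ex+s[1]*ey; rad=np.sqrt(s[2]+s[0]**2+s[1]**2)
    return ctr,nn,rad,len(p),np.std((p-c0)@nn)
E
python3 - <<'E'
from m import *
bx={'scene':(390,180,430,215),'side':(222,262,264,300),'wrist':(370,0,525,130)}
tb={'scene':(280,222,318,262),'side':(332,248,368,284),'wrist':(205,250,290,330)}
for n in bx:
    d=load(n+'0'); c,nn,r,N,s=glass(d,bx[n]); print(n,'glass',c.round(4),nn.round(3),'tilt',np.degrees(np.arccos(nn[2])).round(1),'r',r.round(4),N,s.round(4))
    P=pts(d); a,b,e,f=tb[n]; m=np.zeros((480,640),bool); m[b:f,a:e]=1
    p=P[m&(P[...,2]>.058)&(P[...,2]<.09)]; c=p.mean(0); U,S,V=np.linalg.svd(p[:,:2]-c[:2],full_matrices=False)
    t=(p[:,:2]-c[:2])@V[0]; print('   fin',((p[:,:2].min(0)+p[:,:2].max(0))/2).round(4),V[0].round(3),np.degrees(np.arctan2(V[0,1],V[0,0])).round(1),np.ptp(t).round(4),p[:,2].max().round(4))
    p=P[m&(P[...,2]>.039)&(P[...,2]<.046)]
    (cx,cy),r=cv2.minEnclosingCircle(p[:,:2].astype(np.float32)); print('   disc',round(cx,4),round(cy,4),round(r,4))
E
```

```text
scene glass [0.676  0.1134 0.0952] [ 0.691 -0.721  0.054] tilt 86.9 r 0.0222 181 0.0042
   fin [ 0.4702 -0.0936] [-0.266 -0.964] -105.4 0.0367 0.0682
   disc 0.4714 -0.092 0.0382
side glass [0.6504 0.1407 0.1005] [-0.285  0.011  0.958] tilt 16.6 r 0.0288 381 0.001
   fin [ 0.4683 -0.0879] [0.237 0.971] 76.3 0.0347 0.0699
   disc 0.469 -0.0881 0.0375
wrist glass [0.6493 0.1371 0.0999] [-0.288  0.025  0.957] tilt 16.8 r 0.0291 5959 0.0007
   fin [ 0.4683 -0.0922] [-0.216 -0.976] -102.5 0.0341 0.0688
   disc 0.4679 -0.0929 0.0367
```

```bash
cat >> h.py <<'E'
def plan(pt, ydir=None, zdir=(0,0,-1), nrow=0.1):
    s=bot.observe(); p=s['eef_pos']; R=Ro.from_quat(s['tcp_rot'])
    z=np.array(zdir,float); z/=np.linalg.norm(z); y=np.array(ydir,float); y-=z*(y@z); y/=np.linalg.norm(y)
    T=Ro.from_matrix(np.c_[np.cross(y,z),y,z]); tw=(R.inv()*T).as_rotvec()/(2*np.pi)
    dp=T.inv().apply(np.array(pt)-p)/0.2
    print('t',round(s['time_s'],2),'p',p.round(4),'grip',round(s['gripper_width'],3),round(s['grasp_force'],1),'F',s['wrist_force'].round(1),'| twist',tw.round(4),'shift',dp.round(4),'len',np.linalg.norm(dp).round(3))
    return tw,dp
E
python3 -c "
from h import *
plan((.469,-.0915,.13),(.975,-.22,0))"
```

```text
t 0.15 p [5.496e-01 1.000e-04 2.307e-01] grip 0.997 0.0 F [ 0.7 -0.   0.1] | twist [-0.0002 -0.      0.0353] shift [-0.5355 -0.2923  0.5033] len 0.791
```

servo_tool --rows '[{"delta_pos": [0,0,0],"twist": [0,0,0.0118]},{"delta_pos": [0,0,0],"twist": [0,0,0.0118]},{"delta_pos": [0,0,0],"twist": [0,0,0.0117]},{"delta_pos": [-0.0535,-0.0292,0.0503],"twist": [0,0,0]},{"delta_pos": [-0.0535,-0.0292,0.0503],"twist": [0,0,0]},{"delta_pos": [-0.0535,-0.0292,0.0503],"twist": [0,0,0]},{"delta_pos": [-0.0535,-0.0292,0.0503],"twist": [0,0,0]},{"delta_pos": [-0.0535,-0.0292,0.0503],"twist": [0,0,0]},{"delta_pos": [-0.0535,-0.0292,0.0503],"twist": [0,0,0]},{"delta_pos": [-0.0535,-0.0292,0.0503],"twist": [0,0,0]},{"delta_pos": [-0.0535,-0.0292,0.0503],"twist": [0,0,0]},{"delta_pos": [-0.0535,-0.0292,0.0503],"twist": [0,0,0]},{"delta_pos": [-0.0535,-0.0292,0.0503],"twist": [0,0,0]},{"delta_pos": [0,0,0],"twist": [0,0,0]},{"delta_pos": [0,0,0],"twist": [0,0,0]},{"delta_pos": [0,0,0],"twist": [0,0,0]},{"delta_pos": [0,0,0],"twist": [0,0,0]}]' --hand 0.6 --newtons 25

```text
time_s: 1.57
eef_pos: [0.4704, -0.0913, 0.1314]
tcp_rot: [0.781, 0.625, 0.0, 0.001]
wrist_force: [0.6, 0.5, -0.6]
gripper_width: 0.603
grasp_force: 0.0
```

```bash
python3 - <<'E'
from h import *
d=grab('wrist','w1'); cv2.imwrite('pics/w1.png',d['pixels'][...,::-1])
P=pts(d)
near=(abs(P[...,0]-.469)<.05)&(abs(P[...,1]+.0915)<.05)
p=P[near&(P[...,2]>.064)&(P[...,2]<.075)]
if len(p):
    r=cv2.minAreaRect(p[:,:2].astype(np.float32)*1000); print('fin',r,np.median(p[:,2]))
p=P[near&(P[...,2]>.039)&(P[...,2]<.046)]; print('disc',cv2.minEnclosingCircle(p[:,:2].astype(np.float32)*1000),np.median(p[:,2]))
plan((.469,-.0915,.0455),(.975,-.22,0))
E
```

```text
fin ((467.9862976074219, -92.43013763427734), (34.4007568359375, 9.609703063964844), 77.52530670166016) 0.06682910762940544
disc ((468.204833984375, -92.85885620117188), 36.37762451171875) 0.04301890363743727
t 1.62 p [ 0.4704 -0.0913  0.1314] grip 0.601 0.0 F [ 0.2 -0.5  0.1] | twist [0.0002 0.     0.0001] shift [-0.0026 -0.0064  0.4295] len 0.43
```

View pics/w1.png

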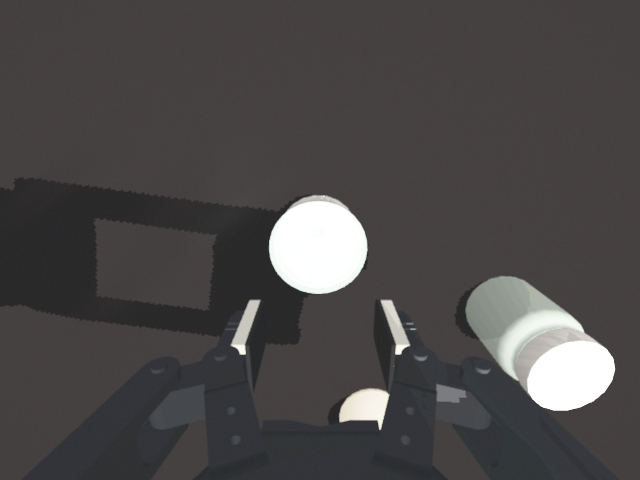

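The picture shows the lid at (318,246), centred between the fingers, and the jar at (540,345) clear of them.

servo_tool --rows '[{"delta_pos": [-0.0055,-0.0085,0],"twist": [0,0,0]},{"delta_pos": [0,0,0.07],"twist": [0,0,0]},{"delta_pos": [0,0,0.07],"twist": [0,0,0]},{"delta_pos": [0,0,0.07],"twist": [0,0,0]},{"delta_pos": [0,0,0.07],"twist": [0,0,0]},{"delta_pos": [0,0,0.05],"twist": [0,0,0]},{"delta_pos": [0,0,0.04],"twist": [0,0,0]},{"delta_pos": [0,0,0.03],"twist": [0,0,0]},{"delta_pos": [0,0,0.02],"twist": [0,0,0]},{"delta_pos": [0,0,0.01],"twist": [0,0,0]},{"delta_pos": [0,0,0],"twist": [0,0,0]},{"delta_pos": [0,0,0],"twist": [0,0,0]},{"delta_pos": [0,0,0],"twist": [0,0,0]}]'

```text
time_s: 2.7
eef_pos: [0.468, -0.0924, 0.0452]
tcp_rot: [0.781, 0.625, 0.0, 0.0]
wrist_force: [0.3, -0.8, -0.2]
gripper_width: 0.605
grasp_force: 0.0
```

servo_tool --rows '[{"delta_pos": [0,0,0],"twist": [0,0,0]},{"delta_pos": [0,0,0],"twist": [0,0,0]},{"delta_pos": [0,0,0],"twist": [0,0,0]},{"delta_pos": [0,0,0],"twist": [0,0,0]},{"delta_pos": [0,0,0],"twist": [0,0,0]},{"delta_pos": [0,0,0],"twist": [0,0,0]},{"delta_pos": [0,0,0],"twist": [0,0,0]},{"delta_pos": [0,0,0],"twist": [0,0,0]},{"delta_pos": [0,0,0],"twist": [0,0,0]},{"delta_pos": [0,0,0],"twist": [0,0,0]},{"delta_pos": [0,0,0],"twist": [0,0,0]},{"delta_pos": [0,0,0],"twist": [0,0,0]}]' --hand 0 --newtons 25

```text
time_s: 3.7
eef_pos: [0.4677, -0.0923, 0.045]
tcp_rot: [0.781, 0.625, 0.0, 0.0]
wrist_force: [-1.1, 0.4, 6.5]
gripper_width: 0.11
grasp_force: 27.6
```

servo_tool --rows '[{"delta_pos": [0,0,-0.01],"twist": [0,0,0]},{"delta_pos": [0,0,-0.02],"twist": [0,0,0]},{"delta_pos": [0,0,-0.03],"twist": [0,0,0]},{"delta_pos": [0,0,-0.04],"twist": [0,0,0]},{"delta_pos": [0,0,-0.05],"twist": [0,0,0]},{"delta_pos": [0,0,-0.05],"twist": [0,0,0]},{"delta_pos": [0,0,-0.05],"twist": [0,0,0]},{"delta_pos": [0,0,-0.05],"twist": [0,0,0]},{"delta_pos": [0,0,-0.04],"twist": [0,0,0]},{"delta_pos": [0,0,-0.03],"twist": [0,0,0]},{"delta_pos": [0,0,-0.02],"twist": [0,0,0]},{"delta_pos": [0,0,0],"twist": [0,0,0]},{"delta_pos": [0,0,0],"twist": [0,0,0]},{"delta_pos": [0,0,0],"twist": [0,0,0]}]'

```text
time_s: 4.87
eef_pos: [0.4673, -0.0921, 0.1223]
tcp_rot: [0.781, 0.624, -0.0, -0.0]
wrist_force: [-0.7, -0.1, -0.9]
gripper_width: 0.111
grasp_force: 26.9
```

```bash
python3 - <<'E'
from h import *
a,b=grab('scene','sc2'),grab('side','si2')
im=[cv2.resize(d['pixels'][y:y+100,x:x+100,::-1],(400,400)) for d,x,y in ((a,250,180),(b,300,190))]
cv2.imwrite('pics/lift.png',np.hstack(im))
plan((.43,.09,.10),(.975,-.22,0))
E
```

```text
t 4.97 p [ 0.4672 -0.0921  0.1222] grip 0.11 26.9 F [-0.2 -0.4 -0.6] | twist [-0.0002 -0.      0.    ] shift [ 0.847  -0.382   0.1108] len 0.936
```

View pics/lift.png

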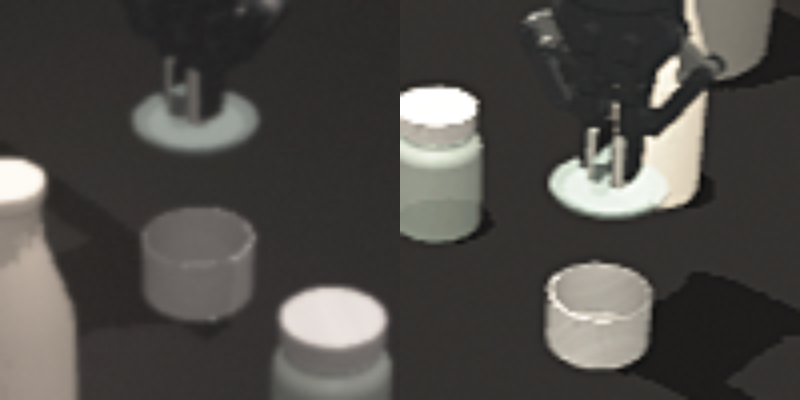

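Both views show the lid held level in the fingers, with the open tin left standing below.

servo_tool --rows '[{"delta_pos": [0.02,-0.009,0],"twist": [0,0,0]},{"delta_pos": [0.05,-0.0225,0],"twist": [0,0,0]},{"delta_pos": [0.07,-0.0315,0],"twist": [0,0,0]},{"delta_pos": [0.08,-0.036,0],"twist": [0,0,0]},{"delta_pos": [0.08,-0.036,0],"twist": [0,0,0]},{"delta_pos": [0.08,-0.036,0],"twist": [0,0,0]},{"delta_pos": [0.08,-0.036,0],"twist": [0,0,0]},{"delta_pos": [0.08,-0.036,0],"twist": [0,0,0]},{"delta_pos": [0.08,-0.036,0],"twist": [0,0,0]},{"delta_pos": [0.08,-0.036,0],"twist": [0,0,0]},{"delta_pos": [0.07,-0.0315,0.05],"twist": [0,0,0]},{"delta_pos": [0.05,-0.0225,0.07],"twist": [0,0,0]},{"delta_pos": [0.03,-0.0135,0.08],"twist": [0,0,0]},{"delta_pos": [0,0,0.08],"twist": [0,0,0]},{"delta_pos": [0,0,0.06],"twist": [0,0,0]},{"delta_pos": [0,0,0.05],"twist": [0,0,0]},{"delta_pos": [0,0,0.04],"twist": [0,0,0]},{"delta_pos": [0,0,0.03],"twist": [0,0,0]},{"delta_pos": [0,0,0],"twist": [0,0,0]},{"delta_pos": [0,0,0],"twist": [0,0,0]}]'

```text
time_s: 6.63
eef_pos: [0.4302, 0.0906, 0.0307]
tcp_rot: [0.781, 0.625, -0.0, -0.0]
wrist_force: [-0.1, -0.2, 0.3]
gripper_width: 0.11
grasp_force: 26.8
```

```bash
python3 - <<'E'
from h import *
plan((.43,.09,.0105),(.975,-.22,0))
E
```

```text
t 6.63 p [0.4302 0.0906 0.0307] grip 0.11 26.8 F [-0.1 -0.2  0.3] | twist [-0.0001  0.      0.    ] shift [-0.0034 -0.0002  0.1008] len 0.101
```

servo_tool --rows '[{"delta_pos": [0,0,0.03],"twist": [0,0,0]},{"delta_pos": [0,0,0.025],"twist": [0,0,0]},{"delta_pos": [0,0,0.02],"twist": [0,0,0]},{"delta_pos": [0,0,0.015],"twist": [0,0,0]},{"delta_pos": [0,0,0.006],"twist": [0,0,0]},{"delta_pos": [0,0,0.004],"twist": [0,0,0]},{"delta_pos": [0,0,0.002],"twist": [0,0,0]},{"delta_pos": [0,0,0],"twist": [0,0,0]},{"delta_pos": [0,0,0],"twist": [0,0,0]},{"delta_pos": [0,0,0],"twist": [0,0,0]}]'

```text
time_s: 7.47
eef_pos: [0.4305, 0.0905, 0.0105]
tcp_rot: [0.781, 0.625, 0.0, 0.0]
wrist_force: [0.3, -0.4, -0.1]
gripper_width: 0.11
grasp_force: 26.9
```

servo_tool --rows '[{"delta_pos": [0,0,0.0025],"twist": [0,0,0]},{"delta_pos": [0,0,0],"twist": [0,0,0]},{"delta_pos": [0,0,0],"twist": [0,0,0]},{"delta_pos": [0,0,0],"twist": [0,0,0]}]'

```text
time_s: 7.8
eef_pos: [0.4306, 0.0904, 0.01]
tcp_rot: [0.781, 0.625, 0.0, 0.0]
wrist_force: [-0.6, 0.3, 1.5]
gripper_width: 0.11
grasp_force: 27.0
```

servo_tool --rows '[{"delta_pos": [0,0,0],"twist": [0,0,0]},{"delta_pos": [0,0,0],"twist": [0,0,0]},{"delta_pos": [0,0,0],"twist": [0,0,0]},{"delta_pos": [0,0,0],"twist": [0,0,0]},{"delta_pos": [0,0,0],"twist": [0,0,0]},{"delta_pos": [0,0,0],"twist": [0,0,0]},{"delta_pos": [0,0,0],"twist": [0,0,0]},{"delta_pos": [0,0,0],"twist": [0,0,0]},{"delta_pos": [0,0,-0.03],"twist": [0,0,0]},{"delta_pos": [0,0,-0.05],"twist": [0,0,0]},{"delta_pos": [0,0,-0.08],"twist": [0,0,0]},{"delta_pos": [0,0,-0.1],"twist": [0,0,0]},{"delta_pos": [0,0,-0.1],"twist": [0,0,0]},{"delta_pos": [0,0,-0.1],"twist": [0,0,0]},{"delta_pos": [0,0,-0.08],"twist": [0,0,0]},{"delta_pos": [0,0,-0.05],"twist": [0,0,0]},{"delta_pos": [0,0,0],"twist": [0,0,0]}]' --hand 0.5

```text
time_s: 9.22
eef_pos: [0.432, 0.0904, 0.1304]
tcp_rot: [0.781, 0.625, 0.002, 0.002]
wrist_force: [-0.2, 0.4, 0.5]
gripper_width: 0.501
grasp_force: 0.0
```

```bash
python3 - <<'E'
from h import *
from m import *
a,b,w=grab('scene','sc3'),grab('side','si3'),grab('wrist','w3')
im=[cv2.resize(d['pixels'][y:y+120,x:x+160,::-1],(400,300)) for d,x,y in ((a,230,160),(b,270,230))]
cv2.imwrite('pics/lid.png',np.hstack(im))
for n,d in (('scene',a),('side',b),('wrist',w)):
    P=pts(d); near=(np.hypot(P[...,0]-.43,P[...,1]-.09)<.05)
    p=P[near&(P[...,2]>.004)&(P[...,2]<.012)]
    if len(p)>50: print(n,'lid disc',cv2.minEnclosingCircle(p[:,:2].astype(np.float32)*1000),np.median(p[:,2]),fitplane(p)[1])
    t=P[(np.hypot(P[...,0]-.469,P[...,1]+.0915)<.045)&(P[...,2]>.01)&(P[...,2]<.045)]
    if len(t)>50: print(n,'tin',cv2.minEnclosingCircle(t[:,:2].astype(np.float32)*1000),t[:,2].max())
    r=P[(np.hypot(P[...,0]-.469,P[...,1]+.0915)<.045)&(P[...,2]>.036)&(P[...,2]<.045)]
    if len(r)>10: print('   rim',cv2.minEnclosingCircle(r[:,:2].astype(np.float32)*1000),len(r))
plan((.4685,-.0915,.12),(.975,-.22,0))
E
```

```text
scene lid disc ((431.9534912109375, 88.37237548828125), 37.9803466796875) 0.0064519102389478345 [ 0.00309768 -0.00840564  0.99995987]
scene tin ((470.9691162109375, -91.91414642333984), 38.58333206176758) 0.04202908858232562
   rim ((472.3352966308594, -92.1068115234375), 36.12843704223633) 65
side lid disc ((429.9192199707031, 93.43338775634766), 38.24165725708008) 0.007933961766631926 [ 3.33611664e-04 -3.43694315e-03  9.99994038e-01]
side tin ((467.83489990234375, -88.30875396728516), 35.69745635986328) 0.04170947029956898
   rim ((467.7179870605469, -88.84333801269531), 34.2260627746582) 39
wrist lid disc ((429.9372863769531, 90.220947265625), 36.2321891784668) 0.00801606962550543 [9.56302921e-04 1.11291043e-03 9.99998923e-01]
wrist tin ((467.84674072265625, -92.1319580078125), 33.3729248046875) 0.04121593529789148
   rim ((467.8298034667969, -92.36080932617188), 33.20700454711914) 159
t 9.37 p [0.4299 0.0905 0.1275] grip 0.502 0.0 F [-1.2  0.3  0.1] | twist [-0.0001  0.      0.    ] shift [-0.8451  0.3885  0.0373] len 0.931
```

View pics/lid.png

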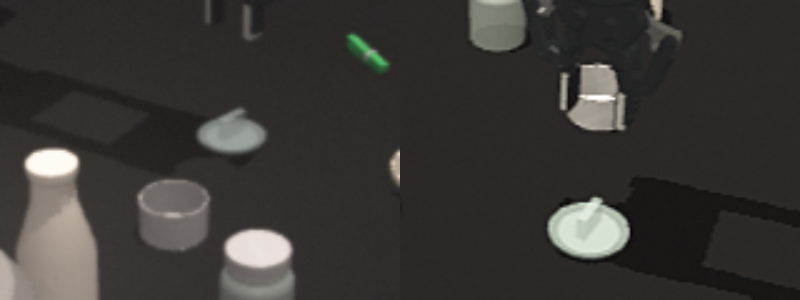

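The lid lies flat beside the peg side, at (232,132) in the left crop with its disc at z 8 mm. The open tin stands at (173,212).

servo_tool --rows '[{"delta_pos": [-0.03,0.0137,0],"twist": [0,0,0]},{"delta_pos": [-0.06,0.0273,0],"twist": [0,0,0]},{"delta_pos": [-0.09,0.041,0],"twist": [0,0,0]},{"delta_pos": [-0.1,0.0456,0],"twist": [0,0,0]},{"delta_pos": [-0.1,0.0456,0],"twist": [0,0,0]},{"delta_pos": [-0.1,0.0456,0],"twist": [0,0,0]},{"delta_pos": [-0.1,0.0456,0],"twist": [0,0,0]},{"delta_pos": [-0.1,0.0456,0],"twist": [0,0,0]},{"delta_pos": [-0.08,0.0365,0],"twist": [0,0,0]},{"delta_pos": [-0.06,0.0273,0],"twist": [0,0,0]},{"delta_pos": [-0.029,0.0132,0.03],"twist": [0,0,0]},{"delta_pos": [0,0,0.06],"twist": [0,0,0]},{"delta_pos": [0,0,0.07],"twist": [0,0,0]},{"delta_pos": [0,0,0.06],"twist": [0,0,0]},{"delta_pos": [0,0,0.03],"twist": [0,0,0]},{"delta_pos": [0,0,0],"twist": [0,0,0]},{"delta_pos": [0,0,0],"twist": [0,0,0]},{"delta_pos": [0,0,0],"twist": [0,0,0]}]' --hand 1

```text
time_s: 10.87
eef_pos: [0.4689, -0.0922, 0.0782]
tcp_rot: [0.781, 0.625, 0.0, 0.0]
wrist_force: [0.4, -0.4, -0.3]
gripper_width: 0.996
grasp_force: 0.0
```

```bash
python3 - <<'E'
from h import *
plan((.468,-.0922,.004),(.975,-.22,0))
E
```

```text
t 10.87 p [ 0.4689 -0.0922  0.0782] grip 0.996 0.0 F [ 0.4 -0.4 -0.3] | twist [0.0001 0.     0.0001] shift [-0.0012 -0.0041  0.371 ] len 0.371
```

servo_tool --rows '[{"delta_pos": [0,-0.004,0.04],"twist": [0,0,0]},{"delta_pos": [0,0,0.06],"twist": [0,0,0]},{"delta_pos": [0,0,0.06],"twist": [0,0,0]},{"delta_pos": [0,0,0.06],"twist": [0,0,0]},{"delta_pos": [0,0,0.05],"twist": [0,0,0]},{"delta_pos": [0,0,0.04],"twist": [0,0,0]},{"delta_pos": [0,0,0.03],"twist": [0,0,0]},{"delta_pos": [0,0,0.02],"twist": [0,0,0]},{"delta_pos": [0,0,0.011],"twist": [0,0,0]},{"delta_pos": [0,0,0],"twist": [0,0,0]},{"delta_pos": [0,0,0],"twist": [0,0,0]}]'

```text
time_s: 11.78
eef_pos: [0.468, -0.0921, 0.0038]
tcp_rot: [0.781, 0.625, 0.0, 0.0]
wrist_force: [-0.3, 0.1, 0.1]
gripper_width: 1.001
grasp_force: 0.0
```

servo_tool --rows '[{"delta_pos": [0,0,0],"twist": [0,0,0]},{"delta_pos": [0,0,0],"twist": [0,0,0]},{"delta_pos": [0,0,0],"twist": [0,0,0]},{"delta_pos": [0,0,0],"twist": [0,0,0]},{"delta_pos": [0,0,0],"twist": [0,0,0]},{"delta_pos": [0,0,0],"twist": [0,0,0]},{"delta_pos": [0,0,0],"twist": [0,0,0]},{"delta_pos": [0,0,0],"twist": [0,0,0]},{"delta_pos": [0,0,0],"twist": [0,0,0]},{"delta_pos": [0,0,0],"twist": [0,0,0]}]' --hand 0 --newtons 25

```text
time_s: 12.62
eef_pos: [0.4681, -0.0922, 0.0043]
tcp_rot: [0.781, 0.624, 0.0, 0.0]
wrist_force: [-2.2, -0.3, 6.0]
gripper_width: 0.763
grasp_force: 27.5
```

```bash
python3 - <<'E'
from h import *
plan((.468,-.0922,.25),(.975,-.22,0))
plan((.62,.06,.25),(.975,-.22,0))
E
```

```text
t 12.62 p [ 0.4681 -0.0922  0.0043] grip 0.763 27.5 F [-2.2 -0.3  6. ] | twist [0.0002 0.     0.    ] shift [-1.0000e-04 -5.0000e-04 -1.2284e+00] len 1.228
t 12.62 p [ 0.4681 -0.0922  0.0043] grip 0.763 27.5 F [-2.2 -0.3  6. ] | twist [0.0002 0.     0.    ] shift [ 0.9095  0.5734 -1.2284] len 1.632
```

servo_tool --rows '[{"delta_pos": [0,0,-0.01],"twist": [0,0,0]},{"delta_pos": [0,0,-0.03],"twist": [0,0,0]},{"delta_pos": [0,0,-0.05],"twist": [0,0,0]},{"delta_pos": [0,0,-0.08],"twist": [0,0,0]},{"delta_pos": [0,0,-0.1],"twist": [0,0,0]},{"delta_pos": [0,0,-0.1],"twist": [0,0,0]},{"delta_pos": [0,0,-0.1],"twist": [0,0,0]},{"delta_pos": [0,0,-0.1],"twist": [0,0,0]},{"delta_pos": [0,0,-0.1],"twist": [0,0,0]},{"delta_pos": [0,0,-0.1],"twist": [0,0,0]},{"delta_pos": [0,0,-0.1],"twist": [0,0,0]},{"delta_pos": [0,0,-0.1],"twist": [0,0,0]},{"delta_pos": [0,0,-0.1],"twist": [0,0,0]},{"delta_pos": [0,0,-0.08],"twist": [0,0,0]},{"delta_pos": [0,0,-0.05],"twist": [0,0,0]},{"delta_pos": [0,0,-0.03],"twist": [0,0,0]},{"delta_pos": [0,0,0],"twist": [0,0,0]},{"delta_pos": [0,0,0],"twist": [0,0,0]}]'

```text
time_s: 14.12
eef_pos: [0.4674, -0.0919, 0.2493]
tcp_rot: [0.781, 0.625, -0.0, -0.0]
wrist_force: [0.0, -0.1, -1.7]
gripper_width: 0.762
grasp_force: 27.9
```

Now across to a viewpoint beside the scanner (0.91, 0.57 in the tool's x, y).

servo_tool --rows '[{"delta_pos": [0.03,0.019,0],"twist": [0,0,0]},{"delta_pos": [0.06,0.038,0],"twist": [0,0,0]},{"delta_pos": [0.08,0.05,0],"twist": [0,0,0]},{"delta_pos": [0.09,0.057,0],"twist": [0,0,0]},{"delta_pos": [0.09,0.057,0],"twist": [0,0,0]},{"delta_pos": [0.09,0.057,0],"twist": [0,0,0]},{"delta_pos": [0.09,0.057,0],"twist": [0,0,0]},{"delta_pos": [0.09,0.057,0],"twist": [0,0,0]},{"delta_pos": [0.09,0.057,0],"twist": [0,0,0]},{"delta_pos": [0.08,0.05,0],"twist": [0,0,0]},{"delta_pos": [0.07,0.044,0],"twist": [0,0,0]},{"delta_pos": [0.04,0.025,0],"twist": [0,0,0]},{"delta_pos": [0.01,0.006,0],"twist": [0,0,0]},{"delta_pos": [0,0,0],"twist": [0,0,0]},{"delta_pos": [0,0,0],"twist": [0,0,0]},{"delta_pos": [0,0,0],"twist": [0,0,0]},{"delta_pos": [0,0,0],"twist": [0,0,0]}]'

```text
time_s: 15.53
eef_pos: [0.6193, 0.0596, 0.2498]
tcp_rot: [0.781, 0.624, -0.0, 0.0]
wrist_force: [-0.3, 0.1, -0.6]
gripper_width: 0.758
grasp_force: 27.9
```

```bash
python3 - <<'E'
from m import *
d=grab('wrist','w4'); cv2.imwrite('pics/w4.png',d['pixels'][...,::-1])
c=proj(d,(.65,.138,.1)); print(c)
a,b=c.astype(int); box=(max(a-100,0),max(b-90,0),min(a+100,640),min(b+90,480))
cc,nn,r,N,s=glass(d,box); print(cc.round(4),nn.round(4),r,N,s, 'tilt',np.degrees(np.arccos(nn[2])))
# whole head + foot check
P=pts(d); p=P[(np.hypot(P[...,0]-.65,P[...,1]-.138)<.06)&(P[...,2]>.003)&(P[...,2]<.008)]; print('foot',len(p))
for n,bx in (('side',(222,262,264,300)),):
    e=grab(n,n+'4'); print(n,[np.round(x,4) for x in glass(e,bx)])
plan((.62,.06,.25),(.975,-.22,0))
E
```

```text
[335.43420413 127.02402083]
[0.6495 0.137  0.1001] [-0.289   0.0237  0.957 ] 0.029114909865145065 3995 0.0006318135587705316 tilt 16.85599354447407
foot 2
side [array([0.6507, 0.1405, 0.1005]), array([-0.2827,  0.0147,  0.9591]), np.float64(0.0286), np.int64(385), np.float64(0.001)]
t 15.63 p [0.6195 0.0597 0.2499] grip 0.761 27.9 F [-1.   0.3 -0.7] | twist [ 0.0001  0.     -0.0001] shift [ 0.0022  0.002  -0.0003] len 0.003
```

View pics/w4.png

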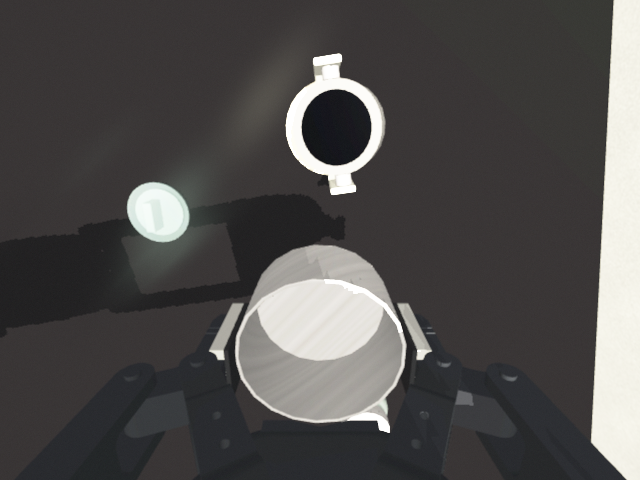

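The wrist view shows the glass at (336,127), yoke arm tops at (328,60) and (342,188), the lid at (158,212), and the tin held upright at the bottom. The yoke looks yawed a few degrees, so I'll measure that, and the held tin too.

```bash
cat > tin.py <<'E'
from m import *
def tin(d,rad=.033):
    """rim / walls of held tin in tool frame from wrist depth"""
    s=bot.observe(); R=Ro.from_quat(s['tcp_rot']).as_matrix(); T=(pts(d)-s['eef_pos'])@R
    ok=(d['z_map']>0)&(abs(T[...,1])<.0335)&(np.hypot(T[...,0],T[...,1])<.04)
    q=T[ok&(T[...,2]<-.033)&(T[...,2]>-.045)]; print('rim',cv2.minEnclosingCircle(q[:,:2].astype(np.float32)*1000),np.percentile(q[:,2],[2,50]),len(q))
    b=T[ok&(np.hypot(T[...,0],T[...,1])<.026)&(T[...,2]>-.01)&(T[...,2]<.01)]
    if len(b)>50:
        c,n=fitplane(b); print('floor',c.round(4),n.round(3),len(b))
E
python3 - <<'E'
from tin import *
d=load('w4'); tin(d); P=pts(d)
v,u=np.mgrid[:480,:640]
for nm,y0,y1 in (('A',45,75),('B',180,200)):
    m=(u>310)&(u<362)&(v>y0)&(v<y1)&(P[...,2]>.098)&(P[...,2]<.125)&(d['pixels'].min(-1)>120)
    print(nm,m.sum(),np.median(P[m],0).round(4),((P[m].min(0)+P[m].max(0))/2).round(4))
E
```

```text
rim ((-1.8944209814071655, -0.04293903708457947), 35.368133544921875) [-0.04396497 -0.0352895 ] 3929
floor [-0.005  -0.0001  0.002 ] [ 0.    -0.002  1.   ] 5679
A 417 [0.6536 0.1844 0.1065] [0.653  0.1833 0.1041]
B 268 [0.6454 0.0888 0.107 ] [0.645  0.0889 0.1037]
```

```bash
cat >> tin.py <<'E'
def rim(d):
    s=bot.observe(); R=Ro.from_quat(s['tcp_rot']).as_matrix(); T=(pts(d)-s['eef_pos'])@R
    m=(d['z_map']>0)&(abs(T[...,1])<.028)&(T[...,2]>-.039)&(T[...,2]<-.034)&(np.hypot(T[...,0],T[...,1])<.042)
    q=T[m]; x,y=q[:,0],q[:,1]; c=np.zeros(2)
    for _ in range(6):
        r=np.hypot(x-c[0],y-c[1]); k=abs(r-.0325)<.003
        A=np.c_[2*x,2*y,np.ones(len(x))][k]; s=np.linalg.lstsq(A,(x*x+y*y)[k],rcond=None)[0]; c=s[:2]
    print('rimfit',c.round(4),np.sqrt(s[2]+c@c).round(4),k.sum(),'z',np.median(q[k,2]).round(4),'upper/lower',((x[k]>c[0]).sum(),(x[k]<c[0]).sum()))
    print(x[k].min(),x[k].max())
E
python3 - <<'E'
from tin import *
rim(load('w4'))
C=np.array([.6494,.137,.1002]); n=np.array([-.289,.024,.957]); n/=np.linalg.norm(n)
print(C+.104*n)
y=np.array([.975,-.22,0])
plan(C+.104*n,y,-n)
E
```

```text
rimfit [ 0.     -0.0003] 0.0319 1714 z -0.0352 upper/lower (np.int64(873), np.int64(841))
-0.033591549694058497 0.03299847461600149
[0.61934319 0.13949607 0.19973069]
t 15.63 p [0.6195 0.0597 0.2499] grip 0.761 27.9 F [-1.   0.3 -0.7] | twist [-0.0463  0.0067  0.0009] shift [ 0.3783 -0.1617  0.2304] len 0.472
```

servo_tool --rows '[{"delta_pos": [0,0,0],"twist": [-0.0077,0.0011,0.00015]},{"delta_pos": [0,0,0],"twist": [-0.0077,0.0011,0.00015]},{"delta_pos": [0,0,0],"twist": [-0.0077,0.0011,0.00015]},{"delta_pos": [0,0,0],"twist": [-0.0077,0.0011,0.00015]},{"delta_pos": [0,0,0],"twist": [-0.0077,0.0011,0.00015]},{"delta_pos": [0,0,0],"twist": [-0.0078,0.0012,0.00015]},{"delta_pos": [0.038,-0.016,0.023],"twist": [0,0,0]},{"delta_pos": [0.038,-0.016,0.023],"twist": [0,0,0]},{"delta_pos": [0.038,-0.016,0.023],"twist": [0,0,0]},{"delta_pos": [0.038,-0.016,0.023],"twist": [0,0,0]},{"delta_pos": [0.038,-0.016,0.023],"twist": [0,0,0]},{"delta_pos": [0.038,-0.016,0.023],"twist": [0,0,0]},{"delta_pos": [0.038,-0.016,0.023],"twist": [0,0,0]},{"delta_pos": [0.038,-0.016,0.023],"twist": [0,0,0]},{"delta_pos": [0.038,-0.016,0.023],"twist": [0,0,0]},{"delta_pos": [0.036,-0.017,0.023],"twist": [0,0,0]},{"delta_pos": [0,0,0],"twist": [0,0,0]},{"delta_pos": [0,0,0],"twist": [0,0,0]},{"delta_pos": [0,0,0],"twist": [0,0,0]},{"delta_pos": [0,0,0],"twist": [0,0,0]}]'

```text
time_s: 17.3
eef_pos: [0.6199, 0.1397, 0.2]
tcp_rot: [0.774, 0.615, 0.107, 0.1]
wrist_force: [0.1, -0.2, -0.8]
gripper_width: 0.764
grasp_force: 27.9
```

```bash
python3 - <<'E'
from tin import *
a,b,w=grab('scene','sc5'),grab('side','si5'),grab('wrist','w5')
im=[cv2.resize(d['pixels'][y:y+120,x:x+160,::-1],(400,300)) for d,x,y in ((a,320,120),(b,170,190))]
cv2.imwrite('pics/fin.png',np.hstack(im))
rim(w)
C=np.array([.6494,.137,.1002]); n=np.array([-.289,.024,.957]); n/=np.linalg.norm(n)
plan(C+.1045*n,(.975,-.22,0),-n)
# relative check in side & scene views: underside edge/tin wall points and glass
for nm,d in (('scene',a),('side',b)):
    P=pts(d)-C; h=P@n; r=P-h[...,None]*n; g=cv2.cvtColor(d['pixels'],cv2.COLOR_RGB2GRAY)
    m=(d['z_map']>0)&(np.linalg.norm(r,axis=-1)<.045)&(h>.08)&(h<.15)&(g>70); print(nm,m.sum(),'h',np.percentile(h[m],[1,5,95,99]).round(4))
E
```

```text
rimfit [ 0.0002 -0.0002] 0.0319 1821 z -0.0354 upper/lower (np.int64(899), np.int64(922))
-0.03343741172811155 0.03301935195506917
t 17.45 p [0.6198 0.1396 0.2   ] grip 0.766 27.9 F [-0.2  0.6  0.5] | twist [ 0.0001 -0.0001  0.    ] shift [-0.001  -0.0025 -0.002 ] len 0.003
scene 559 h [0.099  0.1014 0.1377 0.144 ]
side 998 h [0.1011 0.1028 0.14   0.1459]
```

View pics/fin.png

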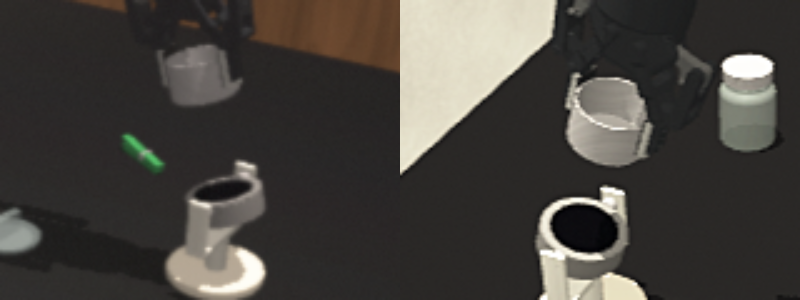

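Both views show the tin held tilted above the glass, parallel to it and undamaged. The error is under 1 mm, so I'll let it settle briefly and hand in.

servo_tool --rows '[{"delta_pos": [-0.001,-0.0025,-0.002],"twist": [0,0,0]},{"delta_pos": [0,0,0],"twist": [0,0,0]},{"delta_pos": [0,0,0],"twist": [0,0,0]},{"delta_pos": [0,0,0],"twist": [0,0,0]},{"delta_pos": [0,0,0],"twist": [0,0,0]},{"delta_pos": [0,0,0],"twist": [0,0,0]},{"delta_pos": [0,0,0],"twist": [0,0,0]},{"delta_pos": [0,0,0],"twist": [0,0,0]}]'

```text
time_s: 18.12
eef_pos: [0.619, 0.14, 0.1998]
tcp_rot: [0.774, 0.616, 0.107, 0.1]
wrist_force: [1.4, -0.6, -0.8]
gripper_width: 0.762
grasp_force: 27.9
```

```bash
python3 -c "
from h import *
s=bot.observe(); print(s['eef_pos'],s['grasp_force']); print(bot.job_done())"
```

```text
[0.61896917 0.139968   0.19975259] 27.947721630334854
the job is handed in; nothing more can be done
None
```

The job is handed in after about 18 s: the lid lies flat on the base, and the tin is held steady, square to the glass, centred to about 1 mm by my measurements and about 10 cm out.

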